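# Sort the paint tins by weight and lock the tin locker

### The job

Clear the small paint tins off the garage bench: lift each one to feel whether it is full or empty, and stand the full ones upright in the locker's tray, which you pull right out first, and the empty ones upright in the steel scrap tray. Once the full tins are in, push the locker's tray fully home and turn the cam knob anticlockwise until the sprung follower drops into its notch. Leave everything else on the bench where it is.

Things in the scene. Friction and masses are not known exactly. Their poses are not given: they have to be found in the camera images.
- tin_a: one of up to six identical sealed paint tins: grey and bare metal cylinder 62 mm in diameter, 52 mm high, its lever lid pressed shut. In a tray grip its upper half from above, TCP about 47 mm up, fingertips above the tray's rim. Origin: centre of its underside, z up. Fullness cannot be seen: full ones weigh 250 to 310 g, empty ones 55 to 75 g. None when absent
- tin_b: another such tin, full or empty, as tin_a
- tin_c: another such tin, full or empty, as tin_a
- tin_d: another such tin, full or empty, as tin_a
- tin_e: another such tin, full or empty, as tin_a
- tin_f: another such tin, full or empty, as tin_a
- tin_locker: grey sheet-steel locker on the robot's left, 250 mm wide, 100 deep, 102 high, fixed. Origin: centre of its underside. Its open front looks along its own -x (to the bench's middle), front edge at x = -50 mm; its own y points back to the robot. A pull-out tray runs in it; beside its mouth, at its own x = -65, y = +195 mm, stands its cam knob
- tin_tray (a joint): how far the locker's pull-out tray stands out, in m: 0 is fully home (hard stop), 0.13 fully out; it starts ajar, 0.03 to 0.06 out. Slides along the locker's own x, friction about 3 N
- tin_tray_floor (a point): middle of the top of the tray's floor, 10 mm above the bench; axes as the locker's. Aluminium tray for one row of three tins: inside 84 mm along x, 226 mm along y; 4 mm walls rise 24 mm above this floor. Places 72 mm apart along y suit the tins. Fully out, this point is about 84 mm in front of the locker's front edge
- tin_tray_handle (a point): the middle of the tray's bar handle: a round horizontal steel bar 90 mm long along the locker's y, 35 mm in front of the tray's front wall and about 21 mm above the bench; 11 mm thick; pinch it from above to pull, push it to shut
- cam_knob (a joint): angle of the locker's cam knob in rad; grows anticlockwise seen from above. Starts between 0 and 0.6 (unlatched); at 1.9 the notch of its steel disc cam meets the sprung follower, and at 1.94 there is a stop. Needs about 0.15 N m
- knob_grip (a point): on the knob's vertical axis, 60 mm above the bench, mid-height of its black grip bar (50 mm long along this point's x, 14 mm thick along y, 42 to 75 mm above the bench). Below, up to 34 mm, lie the cam (52 mm disc) and a flat latch tongue along +x, 98 mm long, that swings across the front of the closed tray; turned in while the tray is out, it bars it
- follower (a joint): travel in m of the sprung roller follower that presses on the cam's rim from the side away from the locker (about 8 N): 0 on the rim, about 0.005 when it has dropped into the notch, where it holds the knob
- follower_roller (a point): top of the follower's brass roller (8 mm in diameter), about 33 mm above the bench
- scrap_tray: open steel scrap tray for empty tins, fixed on the robot's right: outside 240 mm along its own x, 130 mm along y, 29 mm high, walls 3 mm. Origin: centre of its underside
- scrap_tray_floor (a point): the middle of the top of the scrap tray's floor, 3 mm above the bench; axes as the tray's; inside 234 by 124 mm. Places 75 mm apart along x suit the tins
- paste_tin: squat black tin of grinding paste with a steel lid, 72 mm in diameter, 46 mm high, standing among the paint tins; not to be moved. Origin: centre of its underside
- tape_roll: roll of masking tape lying flat, 96 mm in diameter, 24 mm high; leave it. Origin: centre of its underside
- screwdriver: screwdriver with a green handle, 190 mm long along its x, 26 mm thick; leave it. Origin: middle, underside
- wrench: steel spanner, 180 mm long along its x; leave it. Origin: middle, underside
- sanding_block: cork sanding block, 66 x 121 x 34 mm; leave it. Origin: centre of its underside
- angle_grinder: grey angle grinder lying on its disc guard, 265 mm long along its x, 75 mm high; leave it. Origin: underside, near its middle
- pliers: pliers with red handles, 180 mm long along its x; leave them. Origin: at the joint, underside

How it is judged:
By the outcome, as a careful person would: the job done as asked, in the order asked, and still so for the second after the job is handed in, with the robot touching nothing.
Of tin_a, tin_b, tin_c, tin_d, tin_e, tin_f only 4 to 6 are there at a start; the rules pass over those that are not, and their reading is None.
At some moment in a run one of tin_a, tin_b, tin_c, tin_d, tin_e, tin_f may be knocked a few centimetres aside while the robot is not near it.
It also fails if it takes over 210 s, if anything falls off the work surface, if the arm or the gripper's body presses on something with over 40 N, if the wrist force passes 120 N, or if a joint passes its speed limit or range.

### The arm

A 6-joint arm with a two-finger parallel gripper is mounted at the origin on the work surface. World frame = base frame: x ahead of the robot, y to its left, z up, the work surface at z = 0. Lengths are in m, angles in rad, forces in N, time in s.
With the tool pointing down it reaches from about 0.225 to 0.875 m from the base axis. Payload 3.4 kg.
Tool frame: the origin (TCP) lies between the finger pads, 19 mm behind the fingertips; this is the grasp point; x points along the fingers, y is the direction in which the jaws open and shut, and the axes are right-handed (so a half turn about x gives the same grasp; the last joint's range is limited). The gripper opens to 85 mm and grips with 20 to 120 N. Pads are 22 mm wide; open, the fingers measure 114 mm over their backs; the gripper's body (76 mm by 85 mm) begins 54 mm behind the grasp point. The pads swing forward as they close: fully open they stand 13 mm farther back than shut.
Start: joints at [1.201, 0.276, 1.505, -0, 1.361, -0.121], TCP at [0.142, 0.557, 0.25] pointing down, gripper open.
Joint ranges: [-2.89, 2.89], [-0.75, 2.08], [0.22, 2.7], [-1.18, 4.32], [0.11, 2.71], [-2.7, 2.7]. Speed limits (rad/s): [2.57, 2.57, 3.14, 3.14, 3.14, 3.14].

### API

Orientations are given as a unit quaternion [w, x, y, z].
In Python, from rig import manip gives the robot as it stands.
- The arm moves only by the shell command python3 -m creep 'ROWS' [OPENING] [FORCE]. ROWS is a JSON object of lists of equal length, an entry for each row: "delta_pos": the shift along the tool's x, y, z in cm, a list of three; "dr": the turn, a rotation vector about the tool's x, y, z in rad, a list of three. In form: {"delta_pos": [[dx, dy, dz], ...], "dr": [[rx, ry, rz], ...]}. A call has 1 to 10 rows; each row is the pose to reach, as a shift and turn from the pose commanded when the call began, along the tool's axes at that moment; what a row does not reach only later rows make up. A row lasts 1/10 s, in which the tool goes at most 50 mm and 8.59 degrees, less where a joint would pass 70% of its speed; a pose out of reach is approached as far as the arm can. A call with a gripper value outside its range is refused whole. OPENING is the opening, from -1 (shut) to 1 (fully open), set as the call begins (- or left out, the last holds). The fingers move at their own pace and stop on an object; FORCE is the grip in N (left out, the last holds). Time passes only in rows, so rows that repeat a pose let the fingers close. It gives the time, the measured TCP pose, the force and the opening at its end, in the units of the state.
- manip.get_state(): the state, without advancing time (a new reading comes with each control period).
- manip.get_image(name): name is "side" or "top"; returns a dict with "pixels" (480x640x3 uint8, blue, green, red), "depth" (480x640 float32, m along the optical axis (not along the pixel's ray), 0 where there is no reading), "intrinsics" (3x3 intrinsics, pixels), "rvec" (rotation vector, rad) and "tvec" (3), from world to camera coordinates, as OpenCV has them. Camera axes: x right, y down, z forward; pixel columns grow to the right and rows downward; lengths in m; the calibration is good to about 2 mm. A picture is of the moment at which its call begins.
- manip.sign_off(): hands the job in, once; it reports no verdict.
The state is a dict: "clock": time; "qpos": joint angles; "qd": joint speeds; "effort": joint torques, N m; "position": TCP position; "ee_rot": TCP orientation; "contact_force": force on the tool from outside, world axes, zero at the start; "moment": the same for the moment, N m; "width": finger opening in m.
Only numpy, scipy, OpenCV 4.12 (cv2) and the standard library are available. Lean on these libraries where they do the work, as an engineer would, in place of code of your own. Each camera call takes 0.05 s, during which the arm holds its last target. There are 200 camera calls.

## Working session

There is one attempt and no reset: what is moved stays moved. The work goes in short steps, Python scripts to look and compute and a shell command to move; the robot and the scene stay as the last step left them, time stands still between calls to the robot, and variables do not carry over. Pictures are saved under pics/ and viewed, about 12 in all and at most 16, crops included, and the job is handed in when it is done.

```bash
ls; mkdir -p pics; python3 - <<'E'
from rig import manip
import cv2, numpy as np
s=manip.get_state(); print({k:np.round(v,3).tolist() for k,v in s.items()})
for n in("top","side"):
    d=manip.get_image(n); cv2.imwrite(f"pics/{n}0.png",d["pixels"]); np.savez(f"{n}0.npz",**d)
    print(n,d["intrinsics"].tolist(),d["rvec"],d["tvec"])
E
```

```text
pics
{'clock': 0.0, 'qpos': [1.201, 0.277, 1.506, 0.0, 1.361, -0.121], 'qd': [-0.001, -0.001, -0.001, 0.0, 0.001, 0.0], 'effort': [0.0, -41.677, -24.58, -0.0, 0.011, -0.0], 'position': [0.141, 0.557, 0.249], 'ee_rot': [0.701, 0.087, 0.702, -0.088], 'contact_force': [-0.386, -0.134, 1.447], 'moment': [0.03, -0.022, 0.049], 'width': 0.086}
top [[512.2889545583724, 0.0, 322.36205507732546], [0.0, 512.2889545583724, 239.59659909256644], [0.0, 0.0, 1.0]] [ 2.15511526 -2.11242473  0.16307211] [0.0658747  0.57352029 1.28369818]
side [[564.5245825064692, 0.0, 319.43042066326933], [0.0, 564.5245825064692, 236.35222069647185], [0.0, 0.0, 1.0]] [ 2.43138521 -0.43014644  0.15565458] [-0.50413283  0.26076533  1.12094856]
```

View pics/top0.png

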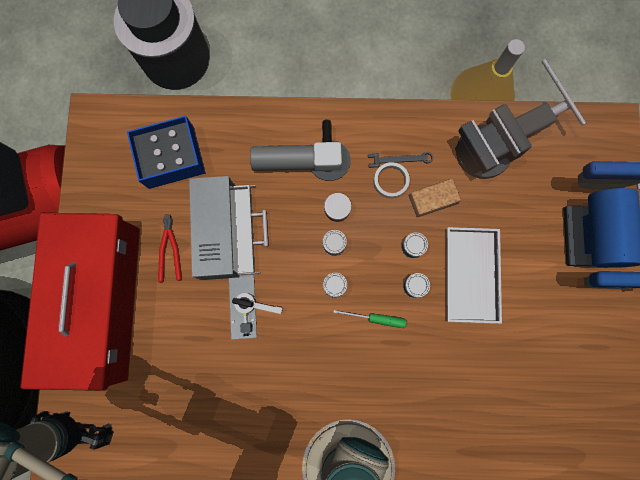

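View pics/side0.png

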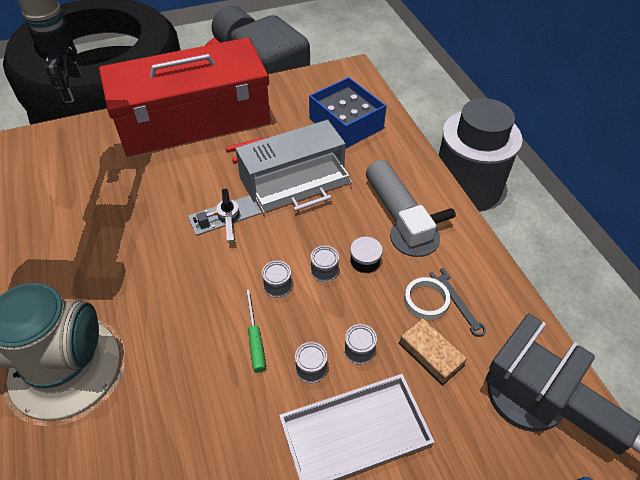

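Four tins at top-image (335,242), (335,285), (415,245), (417,285). The paste tin is at (338,206), the locker and ajar tray at left with its handle at (262,228), the knob at (245,300) with its tongue pointing out, and the scrap tray at (473,276).

```bash
cat > h.py <<'E'
from rig import manip
import cv2, numpy as np
from scipy.spatial.transform import Rotation as R
def cam(n,save=None):
    d=manip.get_image(n)
    if save: cv2.imwrite(f"pics/{save}.png",d["pixels"])
    return d
def cloud(d):
    K=d["intrinsics"];z=d["depth"];v,u=np.mgrid[:480,:640]
    p=np.stack([(u-K[0,2])/K[0,0]*z,(v-K[1,2])/K[1,1]*z,z],-1)
    M=cv2.Rodrigues(np.array(d["rvec"]))[0]
    w=(p-np.array(d["tvec"]).ravel())@M; w[z==0]=np.nan
    return w
def blobs(w,lo,hi,box,amin=30):
    x0,x1,y0,y1=box
    m=(w[...,2]>lo)&(w[...,2]<hi)&(w[...,0]>x0)&(w[...,0]<x1)&(w[...,1]>y0)&(w[...,1]<y1)
    n,l,s,c=cv2.connectedComponentsWithStats(m.astype(np.uint8))
    for i in range(1,n):
        if s[i,4]<amin: continue
        q=w[l==i]; r=cv2.minAreaRect((q[:,:2]*1000).astype(np.float32))
        print("px",c[i].round(),"n",s[i,4],"rect c",np.round(r[0],1),"size",np.round(r[1],1),"ang",round(r[2],1),"zmed",round(np.median(q[:,2])*1000,1))
def pose():
    s=manip.get_state(); q=s["ee_rot"]; return np.array(s["position"]),R.from_quat([q[1],q[2],q[3],q[0]])
def go(p,yaw=None,frm=None):
    """tool-frame delta (cm) and dr to reach world p, jaw axis at angle yaw (deg, mod 180), tool down"""
    p0,r0=frm or pose()
    d=r0.inv().apply(np.array(p)-p0)*100
    if yaw is None: y=r0.as_matrix()[:,1]; a=np.degrees(np.arctan2(y[1],y[0])); ys=[a]
    else: ys=[yaw-180,yaw,yaw+180,yaw-360]
    best=None
    for a in ys:
        a=np.radians(a); x=np.array([0,0,-1.]);y=np.array([np.cos(a),np.sin(a),0]);z=np.cross(x,y)
        dr=(r0.inv()*R.from_matrix(np.stack([x,y,z],1))).as_rotvec()
        if best is None or np.linalg.norm(dr)<np.linalg.norm(best): best=dr
    print("delta",d.round(2).tolist(),"dr",best.round(3).tolist(),"dist",round(np.linalg.norm(d),1))
E
python3 - <<'E'
from h import *
w=cloud(dict(np.load("top0.npz")))
B=(0.15,0.8,-0.5,0.5)
print("tins");blobs(w,.04,.058,(.2,.7,-.28,.14))
print("locker");blobs(w,.095,.11,(.2,.8,.1,.5),300)
print("knob");blobs(w,.066,.085,(.2,.5,.1,.4),8)
print("tongue/cam etc");blobs(w,.012,.066,(.2,.5,.05,.32),8)
print("scrap");blobs(w,.02,.036,(.2,.7,-.5,-.2),8)
print("tray");blobs(w,.013,.04,(.35,.7,.08,.3),8)
for a in [(245,300),(240,302),(250,299),(262,212),(263,228),(265,244),(282,310),(473,276),(245,320)]: print(a,w[a[1],a[0]].round(3))
y=pose()[1].as_matrix(); print(y.round(2))
E
```

```text
tins
px [337. 206.] n 568 rect c [662.5  39.2] size [69.2 70. ] ang 51.1 zmed 46.2
px [334. 241.] n 441 rect c [567.7  46.3] size [59.7 60. ] ang 77.8 zmed 48.9
px [416. 244.] n 451 rect c [ 565.1 -163.7] size [59.8 60.3] ang 45.3 zmed 48.8
px [335. 284.] n 455 rect c [456.   43.9] size [59.  58.8] ang 1.2 zmed 49.1
px [417. 285.] n 469 rect c [ 460.2 -167.4] size [58.7 60.6] ang 0.9 zmed 48.6
locker
px [210. 226.] n 3934 rect c [594.4 358.1] size [250.7 102.3] ang 5.2 zmed 102.4
knob
px [225. 275.] n 13 rect c [472.3 319.8] size [ 0.4 26.8] ang 4.9 zmed 78.8
px [212. 276.] n 12 rect c [469.2 353.9] size [ 1.1 24.2] ang 3.3 zmed 74.1
px [242. 302.] n 113 rect c [406.  275.1] size [49.9 13.7] ang 78.8 zmed 73.9
tongue/cam etc
px [243. 273.] n 111 rect c [487.1 282.4] size [18.9 79.4] ang 12.5 zmed 29.8
px [328. 284.] n 173 rect c [456.6  61.8] size [57.2 23.1] ang 1.0 zmed 49.2
px [252. 310.] n 539 rect c [393.9 249.9] size [ 99.9 118.9] ang 35.0 zmed 33.1
scrap
px [441. 202.] n 296 rect c [ 678.8 -243.2] size [43.8 86.8] ang 1.6 zmed 33.0
px [477. 273.] n 845 rect c [ 491.9 -318. ] size [140.7 246.5] ang 89.2 zmed 28.0
tray
px [255. 235.] n 500 rect c [584.5 254.6] size [ 67.6 226.1] ang 84.9 zmed 26.9
px [244. 219.] n 9 rect c [627.8 288.7] size [ 6.2 17. ] ang 48.7 zmed 14.0
px [247. 255.] n 11 rect c [532.5 277.2] size [16.   5.8] ang 27.3 zmed 14.0
px [254. 307.] n 400 rect c [402.6 241.4] size [ 82.8 113.2] ang 21.0 zmed 32.6
(245, 300) [0.411 0.267 0.073]
(240, 302) [0.406 0.279 0.075]
(250, 299) [0.416 0.261 0.033]
(262, 212) [0.648 0.24  0.022]
(263, 228) [0.604 0.235 0.026]
(265, 244) [0.561 0.229 0.022]
(282, 310) [0.39  0.18  0.001]
(473, 276) [ 0.489 -0.323  0.004]
(245, 320) [0.362 0.271 0.034]
[[-0.    0.25  0.97]
 [-0.    0.97 -0.25]
 [-1.   -0.   -0.  ]]
```

```bash
python3 - <<'E'
import cv2
i=cv2.imread("pics/top0.png"); a=cv2.resize(i[165:345,180:320],None,fx=3.2,fy=3.2,interpolation=cv2.INTER_CUBIC); cv2.imwrite("pics/crop0.png",a)
E
```

```text
(no output)
```

View pics/crop0.png

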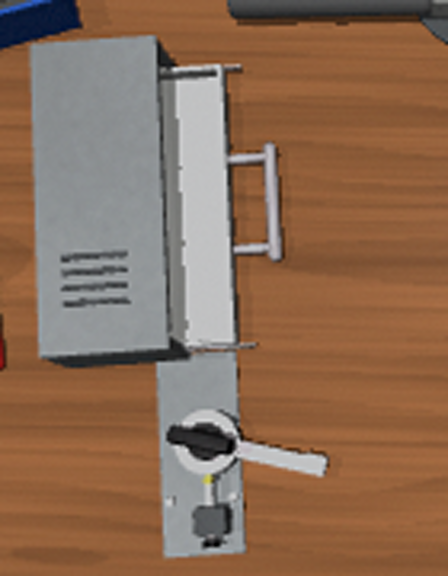

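```bash
python3 - <<'E'
from h import *
go((.606,.235,.18),95.2)
w=cloud(dict(np.load("top0.npz")))
m=(w[...,2]>.024)&(w[...,2]<.034)&(w[...,1]<-.2)&(w[...,0]<.63)
p=w[m][:,:2]*1000; print(cv2.minAreaRect(p.astype(np.float32)))
m=(w[...,2]<.008)&(w[...,2]>.0015)&(w[...,1]<-.26)&(w[...,1]>-.38)&(w[...,0]<.63)&(w[...,0]>.36)
p=w[m]; print(len(p),np.percentile(p,[1,50,99],axis=0).round(3))
E
```

```text
delta [6.94, -19.75, 52.96] dr [-0.34, -0.0, 0.002] dist 56.9
((496.81793212890625, -434.8951110839844), (253.53701782226562, 385.0596923828125), 2.4610538482666016)
2716 [[ 0.365 -0.379  0.002]
 [ 0.491 -0.319  0.004]
 [ 0.623 -0.262  0.008]]
```

```bash
python3 -m creep '{"delta_pos":[[1,-4,10],[2,-8,20],[4,-12,30],[6,-15,40],[6.9,-19.7,53],[6.9,-19.7,53],[6.9,-19.7,53],[6.9,-19.7,53],[6.9,-19.7,53],[6.9,-19.7,53]],"dr":[[-0.12,0,0],[-0.24,0,0],[-0.34,0,0],[-0.34,0,0],[-0.34,0,0],[-0.34,0,0],[-0.34,0,0],[-0.34,0,0],[-0.34,0,0],[-0.34,0,0]]}' -0.4 40; python3 -c "
from h import *
go((.606,.235,.18),95.2);go((.606,.235,.026),95.2)"
```

```text
clock: 1.1
position: [0.5507, 0.2732, 0.1889]
ee_rot: [0.706, -0.032, 0.707, 0.032]
contact_force: [0.3, 1.2, -0.0]
width: 0.0255
delta [0.88, -4.31, 5.16] dr [0.0, -0.001, -0.0] dist 6.8
delta [16.28, -4.31, 5.17] dr [0.0, -0.001, -0.0] dist 17.6
```

```bash
python3 -m creep '{"delta_pos":[[0.9,-4.3,5.2],[0.9,-4.3,5.2],[0.9,-4.3,5.2],[0.9,-4.3,5.2]],"dr":[[0,0,0],[0,0,0],[0,0,0],[0,0,0]]}'; python3 -c "
from h import *
go((.606,.235,.08),95.2);go((.606,.235,.026),95.2)"
```

```text
clock: 1.5
position: [0.6042, 0.2369, 0.1799]
ee_rot: [0.706, -0.032, 0.707, 0.032]
contact_force: [-0.2, 0.0, 0.1]
width: 0.0254
delta [9.99, -0.22, 0.19] dr [-0.0, -0.002, -0.001] dist 10.0
delta [15.39, -0.22, 0.2] dr [-0.0, -0.002, -0.001] dist 15.4
```

```bash
python3 -m creep '{"delta_pos":[[5,-0.1,0.1],[9,-0.1,0.1],[11,-0.1,0.1],[12.5,-0.1,0.1],[14,-0.1,0.1],[15.4,-0.1,0.1],[15.4,-0.1,0.1],[15.4,-0.1,0.1]],"dr":[[0,0,0],[0,0,0],[0,0,0],[0,0,0],[0,0,0],[0,0,0],[0,0,0],[0,0,0]]}' && python3 -m creep '{"delta_pos":[[0,0,0],[0,0,0],[0,0,0],[0,0,0],[0,0,0]],"dr":[[0,0,0],[0,0,0],[0,0,0],[0,0,0],[0,0,0]]}' -1 60; python3 -c "
from h import *
go((.606+.0083,.235-.091,.026),95.2);cam('top','t1');cam('side','s1')"
```

```text
clock: 2.3
position: [0.6057, 0.2366, 0.0269]
ee_rot: [0.706, -0.033, 0.706, 0.033]
contact_force: [-0.9, -0.3, 0.4]
width: 0.0257
clock: 2.8
position: [0.6063, 0.2356, 0.0276]
ee_rot: [0.707, -0.032, 0.706, 0.032]
contact_force: [-2.1, -1.3, 6.1]
width: 0.0086
delta [0.16, -9.2, -0.04] dr [0.0, 0.001, -0.0] dist 9.2
```

```bash
python3 -m creep '{"delta_pos":[[0,-1,0],[0,-2,0],[0,-3.5,0],[0,-5,0],[0,-6.5,0],[0,-8,0],[0,-9.2,0],[0,-9.5,0],[0,-9.5,0],[0,-9.5,0]],"dr":[[0,0,0],[0,0,0],[0,0,0],[0,0,0],[0,0,0],[0,0,0],[0,0,0],[0,0,0],[0,0,0],[0,0,0]]}'; python3 -c "
from h import *
w=cloud(cam('top','t1'));cam('side','s1')
blobs(w,.013,.04,(.35,.75,.08,.31),8)"
```

```text
clock: 3.9
position: [0.6147, 0.1431, 0.0276]
ee_rot: [0.707, -0.03, 0.706, 0.033]
contact_force: [-3.2, 4.4, 6.9]
width: 0.0087
px [251. 229.] n 305 rect c [601.9 275.5] size [238.7  46. ] ang 5.2 zmed 30.9
px [285. 234.] n 32 rect c [587.  176.2] size [36.6 14.7] ang 31.8 zmed 32.9
px [298. 234.] n 37 rect c [589.4 141.1] size [10.8 22.4] ang 85.4 zmed 25.5
px [237. 275.] n 15 rect c [476.5 299.9] size [ 7.7 17.5] ang 42.1 zmed 32.4
px [247. 304.] n 234 rect c [402.6 271.9] size [61.2 52. ] ang 42.8 zmed 33.3
```

View pics/s1.png

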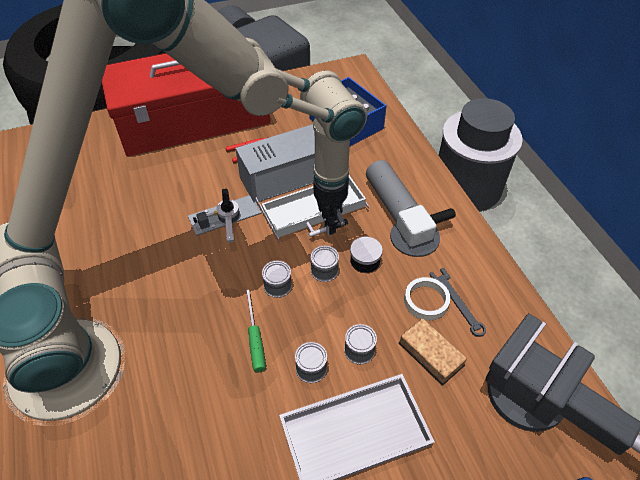

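The tray came out with the gripper on its handle (side 335,215). I'll pull a little more to find the stop, then release.

```bash
python3 -m creep '{"delta_pos":[[0,-0.3,0],[0,-0.6,0],[0,-0.6,0]],"dr":[[0,0,0],[0,0,0],[0,0,0]]}'; python3 -m creep '{"delta_pos":[[0,0.3,0],[0,0.3,0],[-1,0.3,0],[-5,0.3,0],[-10,0.3,0],[-12,0.3,0],[-12,0.3,0]],"dr":[[0,0,0],[0,0,0],[0,0,0],[0,0,0],[0,0,0],[0,0,0],[0,0,0]]}' -0.4; python3 -c "
from h import *
go((.568,.046,.15),95.2);go((.568,.046,.047),95.2)"
```

```text
clock: 4.3
position: [0.6147, 0.1428, 0.0276]
ee_rot: [0.707, -0.026, 0.706, 0.035]
contact_force: [-4.1, 20.7, 4.8]
width: 0.0088
clock: 5.0
position: [0.6183, 0.1378, 0.1517]
ee_rot: [0.71, -0.032, 0.703, 0.032]
contact_force: [0.5, -0.7, -0.3]
width: 0.0255
delta [0.12, -8.68, -5.84] dr [-0.0, 0.01, 0.0] dist 10.5
delta [10.42, -8.68, -5.94] dr [-0.0, 0.01, 0.0] dist 14.8
```

```bash
python3 -m creep '{"delta_pos":[[0,-4,-3],[0,-8.7,-5.9],[0,-8.7,-5.9],[0,-8.7,-5.9],[4,-8.7,-5.9],[7,-8.7,-5.9],[9,-8.7,-5.9],[10.4,-8.7,-5.9],[10.4,-8.7,-5.9],[10.4,-8.7,-5.9]],"dr":[[0,0.01,0],[0,0.01,0],[0,0.01,0],[0,0.01,0],[0,0.01,0],[0,0.01,0],[0,0.01,0],[0,0.01,0],[0,0.01,0],[0,0.01,0]]}' 1; python3 -m creep '{"delta_pos":[[0,0,0],[0,0,0],[0,0,0],[0,0,0],[0,0,0]],"dr":[[0,0,0],[0,0,0],[0,0,0],[0,0,0],[0,0,0]]}' -1 40; python3 -c "
from h import *
print(pose()[0])"
```

```text
clock: 6.0
position: [0.565, 0.0469, 0.0422]
ee_rot: [0.703, -0.032, 0.71, 0.032]
contact_force: [0.5, 0.0, 0.9]
width: 0.0853
clock: 6.5
position: [0.5654, 0.0462, 0.0439]
ee_rot: [0.704, -0.032, 0.709, 0.032]
contact_force: [-0.3, 0.9, 6.8]
width: 0.0609
[0.56543616 0.04622115 0.04385915]
```

```bash
python3 -m creep '{"delta_pos":[[-3,0,0],[-7,0,0],[-10,0,0],[-10,0,0],[-10,0,0],[-10,0,0],[-10,0,0]],"dr":[[0,-0.005,0],[0,-0.005,0],[0,-0.005,0],[0,-0.005,0],[0,-0.005,0],[0,-0.005,0],[0,-0.005,0]]}'; for i in 1 2 3 4; do python3 -m creep '{"delta_pos":[[0,0,0]],"dr":[[0,0,0]]}' | grep force; done; python3 -c "
from h import *
go((.606,.2246,.12),95.2)
go((.535,.218,.12),95.2)
go((.678,.231,.12),95.2)"
```

```text
clock: 7.2
position: [0.5639, 0.0463, 0.1406]
ee_rot: [0.703, -0.032, 0.71, 0.032]
contact_force: [0.3, 0.2, -2.7]
width: 0.0606
contact_force: [-1.0, -0.1, -3.4]
contact_force: [-0.7, -0.1, -2.0]
contact_force: [0.2, -0.7, -2.3]
contact_force: [-0.0, 0.6, -2.9]
delta [2.2, 17.39, 5.69] dr [0.0, -0.005, -0.0] dist 18.4
delta [2.24, 17.38, -1.44] dr [0.0, -0.005, -0.0] dist 17.6
delta [2.16, 17.37, 12.92] dr [0.0, -0.005, -0.0] dist 21.8
```

Tin 1 weighs about 2.7 N, so it is full. It goes to the far place in the tray.

```bash
python3 -m creep '{"delta_pos":[[0.5,4,3],[1,8,6],[2.2,12,9],[2.2,15,11.5],[2.2,17.4,12.9],[2.2,17.4,12.9],[2.2,17.4,12.9],[2.2,17.4,12.9]],"dr":[[0,0,0],[0,-0.005,0],[0,-0.005,0],[0,-0.005,0],[0,-0.005,0],[0,-0.005,0],[0,-0.005,0],[0,-0.005,0]]}';  python3 -c "
from h import *
go((.678,.231,.057),95.2)"
```

```text
clock: 8.4
position: [0.6772, 0.2303, 0.1197]
ee_rot: [0.706, -0.032, 0.707, 0.032]
contact_force: [0.2, 0.2, -3.4]
width: 0.0608
delta [6.27, 0.07, 0.1] dr [0.0, -0.001, 0.001] dist 6.3
```

```bash
python3 -m creep '{"delta_pos":[[3,0.1,0.1],[4.5,0.1,0.1],[5.5,0.1,0.1],[6.1,0.1,0.1],[6.1,0.1,0.1],[6.1,0.1,0.1]],"dr":[[0,0,0],[0,0,0],[0,0,0],[0,0,0],[0,0,0],[0,0,0]]}';  python3 -m creep '{"delta_pos":[[0,0,0],[0,0,0],[0,0,0],[-2,0,0],[-6,0,0],[-9,0,0],[-9,0,0]],"dr":[[0,0,0],[0,0,0],[0,0,0],[0,0,0],[0,0,0],[0,0,0],[0,0,0]]}' 0.95; python3 -c "
from h import *
go((.456,.044,.146),95.2);go((.456,.044,.044),95.2)"
```

```text
clock: 9.0
position: [0.6792, 0.2323, 0.0596]
ee_rot: [0.707, -0.032, 0.706, 0.032]
contact_force: [-0.4, -0.4, -2.5]
width: 0.0608
clock: 9.7
position: [0.682, 0.2332, 0.1554]
ee_rot: [0.71, -0.031, 0.702, 0.033]
contact_force: [1.0, 0.7, 0.2]
width: 0.0831
delta [0.63, -16.78, -24.24] dr [0.001, 0.012, -0.002] dist 29.5
delta [10.83, -16.8, -24.36] dr [0.001, 0.012, -0.002] dist 31.5
```

```bash
python3 -m creep '{"delta_pos":[[0.6,-3.4,-4.8],[0.6,-6.8,-9.6],[0.6,-10.2,-14.4],[0.6,-13.6,-19.2],[0.6,-16.8,-24.2],[0.6,-16.8,-24.2],[0.6,-16.8,-24.2],[0.6,-16.8,-24.2]],"dr":[[0,0.012,0],[0,0.012,0],[0,0.012,0],[0,0.012,0],[0,0.012,0],[0,0.012,0],[0,0.012,0],[0,0.012,0]]}' 1;  python3 -c "
from h import *
go((.456,.044,.044),95.2)
w=cloud(cam('top','t2'))
blobs(w,.04,.07,(.2,.75,-.28,.28))"
```

```text
clock: 10.5
position: [0.4528, 0.0427, 0.1431]
ee_rot: [0.703, -0.032, 0.71, 0.032]
contact_force: [0.7, 0.2, -0.2]
width: 0.0854
delta [9.91, 0.1, 0.44] dr [-0.001, -0.011, -0.0] dist 9.9
px [264. 197.] n 470 rect c [681.9 233.3] size [61.3 59.9] ang 61.7 zmed 58.8
px [337. 206.] n 559 rect c [663.1  39.8] size [70.2 69.8] ang 59.8 zmed 46.1
px [415. 244.] n 453 rect c [ 565.2 -163. ] size [60.  60.4] ang 1.8 zmed 48.8
px [417. 285.] n 470 rect c [ 460.3 -167.5] size [59.  60.4] ang 0.5 zmed 48.9
```

View pics/t2.png

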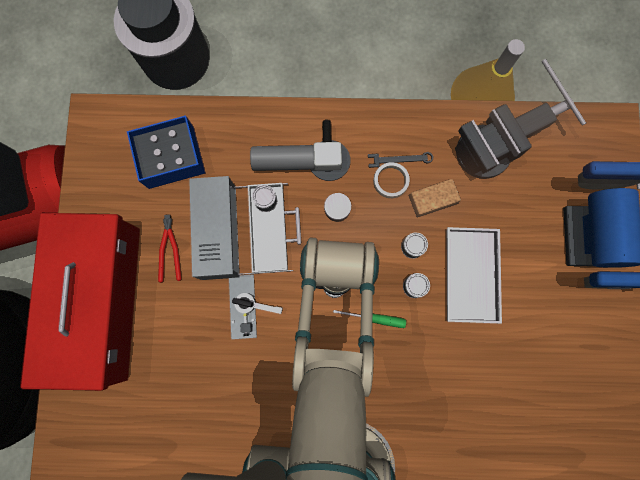

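Tin 1 stands upright in the tray at (264,197). The others are unchanged, and tin 2 is under the arm. Now descending on tin 2.

```bash
python3 -m creep '{"delta_pos":[[4,0.1,0.3],[7,0.1,0.3],[9,0.1,0.3],[9.9,0.1,0.3],[9.9,0.1,0.3],[9.9,0.1,0.3]],"dr":[[0,-0.006,0],[0,-0.006,0],[0,-0.006,0],[0,-0.006,0],[0,-0.006,0],[0,-0.006,0]]}' 1; python3 -m creep '{"delta_pos":[[0,0,0],[0,0,0],[0,0,0],[0,0,0],[0,0,0]],"dr":[[0,0,0],[0,0,0],[0,0,0],[0,0,0],[0,0,0]]}' -1 40;  python3 -m creep '{"delta_pos":[[-3,0,0],[-7,0,0],[-10,0,0],[-10,0,0],[-10,0,0],[-10,0,0],[-10,0,0]],"dr":[[0,0,0],[0,0,0],[0,0,0],[0,0,0],[0,0,0],[0,0,0],[0,0,0]]}'; for i in 1 2 3 4; do python3 -m creep '{"delta_pos":[[0,0,0]],"dr":[[0,0,0]]}' | grep force; done; python3 -c "
from h import *
go((.606,.2246,.12),95.2)
go((.567,-.319,.12),90)"
```

```text
clock: 11.15
position: [0.4561, 0.0445, 0.0442]
ee_rot: [0.705, -0.033, 0.708, 0.032]
contact_force: [0.0, -0.4, -0.8]
width: 0.0854
clock: 11.65
position: [0.456, 0.0439, 0.0452]
ee_rot: [0.705, -0.033, 0.707, 0.032]
contact_force: [-0.3, -0.6, 6.0]
width: 0.0605
clock: 12.35
position: [0.454, 0.0443, 0.1422]
ee_rot: [0.703, -0.032, 0.71, 0.032]
contact_force: [-0.2, -0.7, -2.8]
width: 0.0608
contact_force: [-0.8, 0.8, -2.8]
contact_force: [0.1, 0.3, -2.4]
contact_force: [0.2, 0.0, -2.8]
contact_force: [-0.2, 0.3, -2.6]
delta [2.26, 16.59, 16.66] dr [0.0, -0.006, -0.0] dist 23.6
delta [2.31, -37.19, 7.83] dr [0.091, -0.006, 0.0] dist 38.1
```

```bash
python3 -m creep '{"delta_pos":[[0.5,3.5,3.5],[1,7,7],[2.2,10.5,10.5],[2.2,14,14],[2.2,16.6,16.8],[2.2,16.6,16.8],[2.2,16.6,16.8],[2.2,16.6,16.8],[2.2,16.6,16.8]],"dr":[[0,0,0],[0,-0.005,0],[0,-0.005,0],[0,-0.005,0],[0,-0.005,0],[0,-0.005,0],[0,-0.005,0],[0,-0.005,0],[0,-0.005,0]]}';  python3 -c "
from h import *
go((.607,.2246,.056),95.2)"
```

```text
clock: 13.65
position: [0.6065, 0.2238, 0.1209]
ee_rot: [0.706, -0.032, 0.707, 0.032]
contact_force: [1.3, -0.3, -3.4]
width: 0.0605
delta [6.49, 0.08, 0.07] dr [-0.0, -0.002, 0.0] dist 6.5
```

```bash
python3 -m creep '{"delta_pos":[[3,0,0],[4.5,0,0],[5.5,0,0],[6.5,0,0],[6.5,0,0],[6.5,0,0],[6.5,0,0]],"dr":[[0,0,0],[0,0,0],[0,0,0],[0,0,0],[0,0,0],[0,0,0],[0,0,0]]}';  python3 -m creep '{"delta_pos":[[0,0,0],[0,0,0],[0,0,0],[-2,0,0],[-6,0,0],[-9,0,0],[-9,0,0],[-9,0,0]],"dr":[[0,0,0],[0,0,0],[0,0,0],[0,0,0],[0,0,0],[0,0,0],[0,0,0],[0,0,0]]}' 0.95; python3 -c "
from h import *
go((.5655,-.163,.146),95.2)"
```

```text
clock: 14.35
position: [0.6076, 0.2248, 0.0563]
ee_rot: [0.706, -0.032, 0.706, 0.032]
contact_force: [-0.1, 0.4, -3.3]
width: 0.0605
clock: 15.15
position: [0.6078, 0.225, 0.1469]
ee_rot: [0.707, -0.032, 0.706, 0.032]
contact_force: [-1.0, 0.0, -0.9]
width: 0.0835
delta [0.06, -38.25, -7.75] dr [0.001, 0.001, -0.0] dist 39.0
```

```bash
python3 -m creep '{"delta_pos":[[0,-4.5,-0.9],[0,-9,-1.8],[0,-13.5,-2.7],[0,-18,-3.6],[0,-22.5,-4.5],[0,-27,-5.4],[0,-31.5,-6.3],[0,-36,-7.2],[0,-38.2,-7.7],[0,-38.2,-7.7]],"dr":[[0,0,0],[0,0,0],[0,0,0],[0,0,0],[0,0,0],[0,0,0],[0,0,0],[0,0,0],[0,0,0],[0,0,0]]}' 1;  python3 -m creep '{"delta_pos":[[0,0,0],[0,0,0],[0,0,0]],"dr":[[0,0,0],[0,0,0],[0,0,0]]}' 1;python3 -c "
from h import *
go((.5655,-.163,.044),95.2)
w=cloud(cam('top','t3'))
blobs(w,.04,.07,(.2,.75,-.28,.28))"
```

```text
clock: 16.15
position: [0.5642, -0.1656, 0.1441]
ee_rot: [0.705, -0.031, 0.708, 0.031]
contact_force: [-0.3, 0.7, 0.2]
width: 0.085
clock: 16.45
position: [0.5655, -0.1611, 0.1455]
ee_rot: [0.706, -0.033, 0.707, 0.033]
contact_force: [-0.1, 0.6, 0.0]
width: 0.0852
delta [10.15, -0.2, 0.0] dr [0.002, -0.002, -0.001] dist 10.2
px [264. 197.] n 467 rect c [682.3 233.1] size [61.2 61.3] ang 71.9 zmed 59.1
px [337. 206.] n 568 rect c [663.2  39.6] size [70.7 70.2] ang 16.1 zmed 46.3
px [266. 224.] n 466 rect c [607.9 224.9] size [59.7 59.8] ang 3.8 zmed 58.6
px [422. 249.] n 93 rect c [ 550.9 -180.1] size [20.1 35.6] ang 69.7 zmed 49.4
px [248. 300.] n 30 rect c [410.3 263.9] size [33.4 10.1] ang 56.3 zmed 45.1
```

```bash
python3 -m creep '{"delta_pos":[[4,-0.2,0],[7,-0.2,0],[9,-0.2,0],[10.1,-0.2,0],[10.1,-0.2,0],[10.1,-0.2,0]],"dr":[[0,0,0],[0,0,0],[0,0,0],[0,0,0],[0,0,0],[0,0,0]]}' 1; python3 -m creep '{"delta_pos":[[0,0,0],[0,0,0],[0,0,0],[0,0,0],[0,0,0]],"dr":[[0,0,0],[0,0,0],[0,0,0],[0,0,0],[0,0,0]]}' -1 40;  python3 -m creep '{"delta_pos":[[-3,0,0],[-7,0,0],[-10,0,0],[-10,0,0],[-10,0,0],[-10,0,0],[-10,0,0]],"dr":[[0,0,0],[0,0,0],[0,0,0],[0,0,0],[0,0,0],[0,0,0],[0,0,0]]}'; for i in 1 2 3 4; do python3 -m creep '{"delta_pos":[[0,0,0]],"dr":[[0,0,0]]}' | grep force; done; python3 -c "
from h import *
go((.567,-.319,.12),90)
go((.535,.218,.12),95.2)"
```

```text
clock: 17.1
position: [0.5664, -0.1645, 0.0456]
ee_rot: [0.706, -0.033, 0.706, 0.032]
contact_force: [-0.3, -0.2, 0.1]
width: 0.0857
clock: 17.6
position: [0.5667, -0.1649, 0.0466]
ee_rot: [0.707, -0.033, 0.706, 0.032]
contact_force: [-0.4, -0.1, 5.9]
width: 0.0607
clock: 18.3
position: [0.5647, -0.1642, 0.1432]
ee_rot: [0.705, -0.032, 0.708, 0.033]
contact_force: [-0.4, -0.4, -1.1]
width: 0.0609
contact_force: [-0.3, 0.1, -0.6]
contact_force: [-0.8, 0.4, -0.9]
contact_force: [0.4, -1.0, -0.2]
contact_force: [-0.7, -0.3, -1.6]
delta [2.46, -15.39, -1.28] dr [0.091, -0.001, -0.0] dist 15.6
delta [2.48, 38.38, 0.43] dr [0.0, -0.001, -0.0] dist 38.5
```

Tin 3 weighs about 0.8 N, so it is empty and goes to the scrap tray.

```bash
python3 -m creep '{"delta_pos":[[0.5,-4,-0.3],[1,-8,-0.7],[2,-12,-1],[2.4,-15.4,-1.3],[2.4,-15.4,-1.3],[2.4,-15.4,-1.3],[2.4,-15.4,-1.3]],"dr":[[0,0,0],[0.09,0,0],[0.09,0,0],[0.09,0,0],[0.09,0,0],[0.09,0,0],[0.09,0,0]]}';  python3 -c "
from h import *
go((.567,-.319,.051),90)"
```

```text
clock: 19.4
position: [0.5666, -0.3182, 0.1209]
ee_rot: [0.707, -0.0, 0.708, 0.001]
contact_force: [-0.2, 0.4, -0.4]
width: 0.0605
delta [6.99, -0.08, 0.04] dr [0.001, -0.001, -0.001] dist 7.0
```

```bash
python3 -m creep '{"delta_pos":[[3,0,0],[4.5,0,0],[6,0,0],[7,0,0],[7,0,0],[7,0,0],[7,0,0]],"dr":[[0,0,0],[0,0,0],[0,0,0],[0,0,0],[0,0,0],[0,0,0],[0,0,0]]}';  python3 -m creep '{"delta_pos":[[0,0,0],[0,0,0],[0,0,0],[-2,0,0],[-6,0,0],[-9,0,0],[-9,0,0],[-9,0,0]],"dr":[[0,0,0],[0,0,0],[0,0,0],[0,0,0],[0,0,0],[0,0,0],[0,0,0],[0,0,0]]}' 0.9; python3 -c "
from h import *
w=cloud(cam('top','t4'))
blobs(w,.04,.07,(.2,.75,-.48,.28))
go((.460,-.1675,.146),95.2)"
```

```text
clock: 20.1
position: [0.5672, -0.3191, 0.0516]
ee_rot: [0.707, -0.001, 0.707, 0.0]
contact_force: [0.3, -0.5, 0.2]
width: 0.0608
clock: 20.9
position: [0.567, -0.3194, 0.1417]
ee_rot: [0.707, -0.001, 0.707, 0.0]
contact_force: [-0.9, -0.6, -1.2]
width: 0.0809
px [264. 197.] n 465 rect c [681.4 232.9] size [60.6 61. ] ang 0.3 zmed 58.9
px [337. 206.] n 567 rect c [662.8  39.3] size [69.5 71.4] ang 80.2 zmed 46.2
px [266. 224.] n 467 rect c [608.3 225.1] size [61.3 59.8] ang 26.6 zmed 58.6
px [474. 247.] n 263 rect c [ 556.7 -314.1] size [53.8 42.8] ang 86.3 zmed 51.1
px [417. 285.] n 471 rect c [ 460.1 -166.9] size [58.7 60.3] ang 1.5 zmed 48.8
delta [-0.53, 15.15, -10.61] dr [-0.09, -0.002, -0.001] dist 18.5
```

```bash
python3 -m creep '{"delta_pos":[[-0.4,4,-2.6],[-0.4,8,-5.3],[-0.4,12,-8],[-0.4,15.1,-10.6],[-0.4,15.1,-10.6],[-0.4,15.1,-10.6],[-0.4,15.1,-10.6]],"dr":[[0,0,0],[-0.09,0,0],[-0.09,0,0],[-0.09,0,0],[-0.09,0,0],[-0.09,0,0],[-0.09,0,0]]}' 1;python3 -c "
from h import *
go((.460,-.167,.044),95.2)"
```

```text
clock: 21.65
position: [0.4613, -0.1689, 0.1445]
ee_rot: [0.706, -0.032, 0.707, 0.032]
contact_force: [-0.3, -0.3, -0.0]
width: 0.0853
delta [10.05, 0.21, -0.1] dr [0.0, -0.001, 0.0] dist 10.1
```

```bash
python3 -m creep '{"delta_pos":[[4,0.1,-0.1],[7,0.1,-0.1],[9,0.1,-0.1],[10,0.1,-0.1],[10,0.1,-0.1],[10,0.1,-0.1]],"dr":[[0,0,0],[0,0,0],[0,0,0],[0,0,0],[0,0,0],[0,0,0]]}' 1; python3 -m creep '{"delta_pos":[[0,0,0],[0,0,0],[0,0,0],[0,0,0],[0,0,0]],"dr":[[0,0,0],[0,0,0],[0,0,0],[0,0,0],[0,0,0]]}' -1 40;  python3 -m creep '{"delta_pos":[[-3,0,0],[-7,0,0],[-10,0,0],[-10,0,0],[-10,0,0],[-10,0,0],[-10,0,0]],"dr":[[0,0,0],[0,0,0],[0,0,0],[0,0,0],[0,0,0],[0,0,0],[0,0,0]]}'; for i in 1 2 3 4; do python3 -m creep '{"delta_pos":[[0,0,0]],"dr":[[0,0,0]]}' | grep force; done; python3 -c "
from h import *
go((.485,-.319,.12),90)
go((.535,.218,.12),95.2)"
```

```text
clock: 22.25
position: [0.4604, -0.1682, 0.0453]
ee_rot: [0.706, -0.032, 0.706, 0.032]
contact_force: [0.1, 0.4, 0.1]
width: 0.0855
clock: 22.75
position: [0.4603, -0.1679, 0.0464]
ee_rot: [0.707, -0.033, 0.706, 0.032]
contact_force: [-0.8, -0.1, 6.4]
width: 0.0605
clock: 23.45
position: [0.4586, -0.1668, 0.1436]
ee_rot: [0.705, -0.032, 0.708, 0.033]
contact_force: [-0.5, -0.4, -1.1]
width: 0.0605
contact_force: [-0.0, -0.6, -1.2]
contact_force: [0.2, -0.2, -0.3]
contact_force: [-0.8, 0.0, -0.8]
contact_force: [-0.2, 0.1, -0.4]
delta [2.47, -15.34, 1.16] dr [0.091, -0.001, -0.0] dist 15.6
delta [2.47, 37.68, 11.03] dr [0.0, -0.001, -0.0] dist 39.3
```

Tin 4 is empty too.

```bash
python3 -m creep '{"delta_pos":[[0.5,-4,0.3],[1,-8,0.6],[2,-12,0.9],[2.4,-15.3,1.1],[2.4,-15.3,1.1],[2.4,-15.3,1.1],[2.4,-15.3,1.1]],"dr":[[0,0,0],[0.09,0,0],[0.09,0,0],[0.09,0,0],[0.09,0,0],[0.09,0,0],[0.09,0,0]]}';  python3 -c "
from h import *
go((.485,-.319,.051),90)"
```

```text
clock: 24.55
position: [0.484, -0.3176, 0.1209]
ee_rot: [0.706, -0.0, 0.708, 0.001]
contact_force: [-0.0, -0.6, -1.2]
width: 0.0609
delta [6.98, -0.15, 0.11] dr [0.001, -0.002, -0.001] dist 7.0
```

```bash
python3 -m creep '{"delta_pos":[[3,-0.1,0.1],[4.5,-0.1,0.1],[6,-0.1,0.1],[7,-0.1,0.1],[7,-0.1,0.1],[7,-0.1,0.1],[7,-0.1,0.1]],"dr":[[0,0,0],[0,0,0],[0,0,0],[0,0,0],[0,0,0],[0,0,0],[0,0,0]]}';  python3 -m creep '{"delta_pos":[[0,0,0],[0,0,0],[0,0,0],[-2,0,0],[-6,0,0],[-9,0,0],[-9,0,0],[-9,0,0]],"dr":[[0,0,0],[0,0,0],[0,0,0],[0,0,0],[0,0,0],[0,0,0],[0,0,0],[0,0,0]]}' 0.9; python3 -c "
from h import *
go((.617,.114,.146),95.2)"
```

```text
clock: 25.25
position: [0.4857, -0.3196, 0.0517]
ee_rot: [0.707, -0.001, 0.707, 0.0]
contact_force: [-0.5, 0.2, -1.1]
width: 0.0605
clock: 26.05
position: [0.4856, -0.3199, 0.1417]
ee_rot: [0.707, -0.001, 0.707, 0.0]
contact_force: [-1.0, -0.6, -1.2]
width: 0.0806
delta [-0.47, 43.38, 13.19] dr [-0.09, 0.0, 0.001] dist 45.3
```

```bash
python3 -m creep '{"delta_pos":[[-0.5,4.4,1.3],[-0.5,8.8,2.6],[-0.5,13.2,4],[-0.5,17.6,5.3],[-0.5,22,6.6],[-0.5,26.4,8],[-0.5,30.8,9.3],[-0.5,35,10.6],[-0.5,39.5,12],[-0.5,43.4,13.2]],"dr":[[0,0,0],[-0.09,0,0],[-0.09,0,0],[-0.09,0,0],[-0.09,0,0],[-0.09,0,0],[-0.09,0,0],[-0.09,0,0],[-0.09,0,0],[-0.09,0,0]]}' -1 40; python3 -m creep '{"delta_pos":[[0,0,0],[0,0,0],[0,0,0]],"dr":[[0,0,0],[0,0,0],[0,0,0]]}'; python3 -c "
from h import *
w=cloud(cam('top','t5'));cam('side','s5')
blobs(w,.04,.07,(.2,.75,-.48,.28))
blobs(w,.015,.03,(.5,.75,.1,.18),8)
go((.617,.114,.028),95.2)"
```

```text
clock: 27.05
position: [0.6162, 0.1167, 0.1438]
ee_rot: [0.705, -0.032, 0.708, 0.033]
contact_force: [0.9, 0.8, 0.5]
width: -0.0004
clock: 27.35
position: [0.6159, 0.1135, 0.1445]
ee_rot: [0.705, -0.032, 0.708, 0.032]
contact_force: [0.9, -1.0, -1.0]
width: -0.0001
px [260. 197.] n 280 rect c [680.5 244.7] size [60.3 36.6] ang 3.4 zmed 58.4
px [342. 206.] n 327 rect c [663.7  24.5] size [69.9 41.1] ang 5.0 zmed 46.3
px [261. 224.] n 256 rect c [608.  239.2] size [60.7 31.7] ang 2.0 zmed 58.8
px [476. 245.] n 478 rect c [ 565.2 -318.3] size [60.9 60.5] ang 79.3 zmed 51.7
px [476. 276.] n 490 rect c [ 484.8 -318.2] size [60.6 61. ] ang 43.2 zmed 51.7
px [296. 233.] n 128 rect c [598.2 155.7] size [67.1 37.1] ang 1.7 zmed 25.1
delta [11.73, 0.09, 0.11] dr [-0.001, -0.002, 0.0] dist 11.7
```

View pics/s5.png

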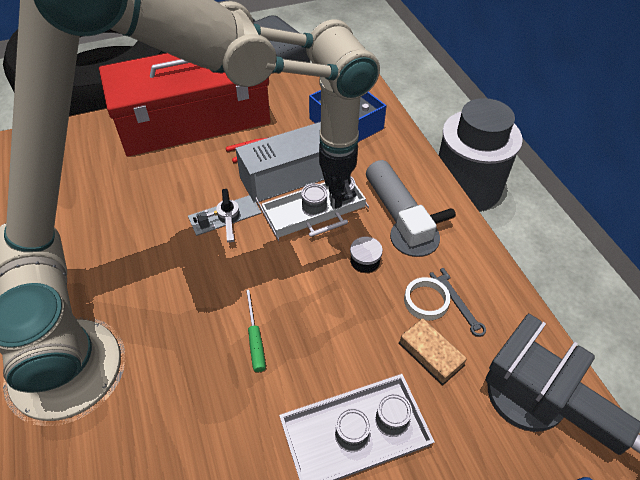

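Both empties stand upright in the scrap tray, at side (352,428) and (393,413), and no tins are left on the bench. Now pushing the tray home.

```bash
python3 -m creep '{"delta_pos":[[4,0,0.1],[7,0,0.1],[9.5,0,0.1],[11.6,0,0.1],[11.6,0,0.1],[11.6,0,0.1]],"dr":[[0,0,0],[0,0,0],[0,0,0],[0,0,0],[0,0,0],[0,0,0]]}' && python3 -m creep '{"delta_pos":[[0,0.4,0],[0,0.8,0],[0,1.2,0],[0,1.7,0],[0,2.4,0],[0,3.2,0],[0,4,0],[0,4.8,0],[0,5.6,0],[0,6.4,0]],"dr":[[0,0,0],[0,0,0],[0,0,0],[0,0,0],[0,0,0],[0,0,0],[0,0,0],[0,0,0],[0,0,0],[0,0,0]]}'; python3 -c "
from h import *
go((.594+.0095,.3581-.1046,.028),95.2)"
```

```text
clock: 28.05
position: [0.6178, 0.1136, 0.03]
ee_rot: [0.706, -0.032, 0.707, 0.032]
contact_force: [-1.0, 0.6, -0.6]
width: -0.0002
clock: 29.05
position: [0.6128, 0.1789, 0.031]
ee_rot: [0.707, -0.032, 0.706, 0.032]
contact_force: [-0.0, -3.3, 5.5]
width: -0.0003
delta [0.3, 7.51, -0.24] dr [0.001, 0.001, 0.0] dist 7.5
```

```bash
python3 -m creep '{"delta_pos":[[0,0.8,0],[0,1.6,0],[0,2.4,0],[0,3.2,0],[0,4.0,0],[0,4.8,0],[0,5.5,0],[0,6.1,0],[0,6.6,0],[0,7,0]],"dr":[[0,0,0],[0,0,0],[0,0,0],[0,0,0],[0,0,0],[0,0,0],[0,0,0],[0,0,0],[0,0,0],[0,0,0]]}'; python3 -m creep '{"delta_pos":[[0,0.3,0],[0,0.5,0],[0,0.7,0],[0,0.7,0]],"dr":[[0,0,0],[0,0,0],[0,0,0],[0,0,0]]}';python3 -c "
from h import *
go((.594+.0095,.3581-.1046,.028),95.2)"
```

```text
clock: 30.05
position: [0.6058, 0.2461, 0.0299]
ee_rot: [0.706, -0.034, 0.707, 0.031]
contact_force: [3.3, -21.1, 7.4]
width: 0.0003
clock: 30.45
position: [0.6055, 0.2455, 0.0302]
ee_rot: [0.705, -0.038, 0.707, 0.028]
contact_force: [2.5, -31.8, 9.7]
width: -0.0003
delta [0.2, 0.82, -0.13] dr [0.003, -0.004, 0.014] dist 0.9
```

```bash
python3 -m creep '{"delta_pos":[[0,-1,0],[0,-4,0],[0,-6,0],[-5,-6,0],[-10,-6,0],[-15,-10,0],[-15,-14,0],[-15,-14,0]],"dr":[[0,0,0],[0,0,0],[0,0,0],[0,0,0],[0,0,0],[0,0,0],[0,0,0],[0,0,0]]}';python3 -c "
from h import *
d=cam('top','t6');w=cloud(d)
blobs(w,.013,.04,(.48,.75,.2,.31),8)
blobs(w,.066,.085,(.2,.46,.1,.4),8)
i=d['pixels'];cv2.imwrite('pics/t6c.png',cv2.resize(i[165:345,180:320],None,fx=3.2,fy=3.2,interpolation=cv2.INTER_CUBIC))
lx=np.array([-.0906,.996]);q=w[...,:2]-np.array([.5944,.3581]);X=q@lx
for u,v in [(252,216),(253,222),(254,228),(255,234),(248,216),(250,216),(251,234),(256,228)]: print(u,v,w[v,u].round(4),X[v,u].round(4))
"
```

```text
clock: 31.25
position: [0.6193, 0.1116, 0.1821]
ee_rot: [0.708, -0.031, 0.705, 0.03]
contact_force: [0.1, 0.5, -1.2]
width: 0.0003
px [244. 233.] n 452 rect c [593.4 283.7] size [224.  50.] ang 2.9 zmed 26.5
px [242. 302.] n 112 rect c [406.2 275.7] size [50.6 13.7] ang 78.8 zmed 74.4
252 216 [0.636  0.2664 0.0226] -0.0951
253 222 [0.6185 0.2621 0.0291] -0.0978
254 228 [0.6072 0.2626 0.0027] -0.0962
255 234 [ 0.5916  0.2598 -0.0012] -0.0976
248 216 [ 0.641   0.2811 -0.0026] -0.0809
250 216 [0.6346 0.2708 0.0288] -0.0906
251 234 [0.5866 0.2664 0.0265] -0.0906
256 228 [ 0.6083  0.258  -0.0023] -0.101
```

View pics/t6c.png

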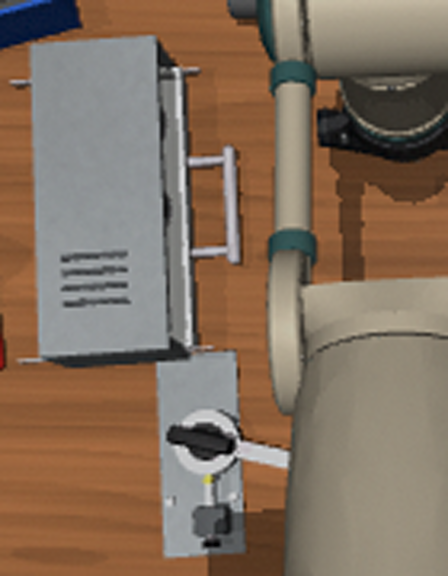

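```bash
python3 -c "
from h import *
lx=np.array([-.0906,.9959]);ly=np.array([-.9959,-.0906])
for n in ('top','side'):
  d=cam(n,n+'7');w=cloud(d);q=w[...,:2]-np.array([.5944,.3581]);X=q@lx*1000;Y=q@ly*1000;Z=w[...,2]*1000
  for nm,m in [('bar',(abs(Y)<35)&(Z>17)&(Z<32)&(X<-70)&(X>-130)),('wall',(abs(Y)<105)&(Z>29)&(Z<38)&(X<-30)&(X>-75)),('roof',(abs(Y)<105)&(Z>99)&(Z<106)&(X<-30))]:
    print(n,nm,m.sum(),np.percentile(X[m],[2,10,50,90,98]).round(1),np.median(Z[m]).round(1))
i=d['pixels'];cv2.imwrite('pics/s7c.png',cv2.resize(i[110:260,180:360],None,fx=4,fy=4,interpolation=cv2.INTER_CUBIC))
"
```

```text
top bar 108 [-98.5 -97.5 -93.2 -88.8 -82.7] 25.0
top wall 138 [-58.6 -58.1 -56.2 -54.2 -53.5] 33.1
top roof 650 [-1073.5  -944.5   -42.2   -32.4   -30.5] 102.4
side bar 133 [-101.  -100.   -96.4  -89.5  -74.8] 25.8
side wall 245 [-62.4 -60.6 -57.4 -37.1 -32.2] 33.5
side roof 438 [-53.2 -51.9 -43.  -32.5 -30.8] 103.1
```

View pics/s7c.png

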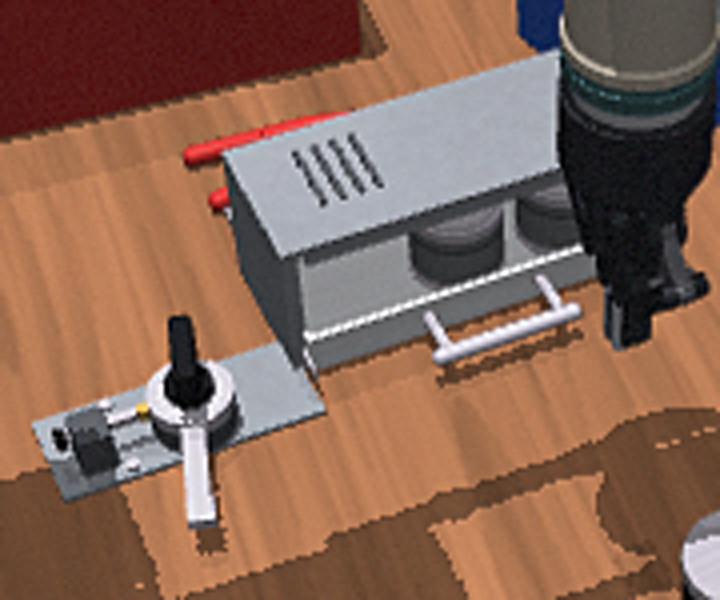

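```bash
python3 -c "
from h import *
a=cv2.imread('pics/top0.png').astype(int);b=cv2.imread('pics/top7.png').astype(int)
d=abs(a-b).max(2)[200:300,150:192]; print((d>40).sum(), np.argwhere(d>40)[:40].tolist())
a=a[205:290,150:250].astype(np.uint8);b=b[205:290,150:250].astype(np.uint8)
cv2.imwrite('pics/cmp.png',cv2.resize(np.vstack([a,b]),None,fx=3.5,fy=3.5,interpolation=cv2.INTER_CUBIC))
w=cloud(dict(np.load('top0.npz')))
R=(a[...,2].astype(int)-a[...,1]>80);q=w[205:290,150:250][R];lx=np.array([-.0906,.9959]);ly=np.array([-.9959,-.0906]);Q=q[:,:2]-[.5944,.3581]
X=Q@lx*1000;Y=Q@ly*1000
for y in range(-20,140,10):
  m=(Y>y)&(Y<y+10)
  if m.any(): print(y,X[m].min().round(0),X[m].max().round(0),q[m,2].max().round(3))
"
```

```text
8 [[77, 35], [77, 36], [77, 37], [77, 38], [77, 39], [77, 40], [77, 41], [78, 36]]
-20 124.0 149.0 0.019
-10 122.0 148.0 0.02
0 119.0 150.0 0.019
10 116.0 154.0 0.019
20 113.0 154.0 0.019
30 110.0 159.0 0.019
40 109.0 158.0 0.02
50 109.0 159.0 0.017
60 106.0 159.0 0.021
70 107.0 159.0 0.018
80 106.0 159.0 0.018
90 104.0 166.0 0.022
100 104.0 161.0 0.018
110 103.0 163.0 0.019
120 105.0 157.0 0.019
```

View pics/cmp.png

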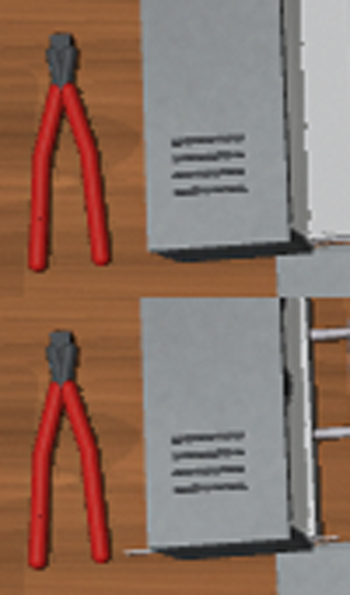

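```bash
python3 -m creep '{"delta_pos":[[0,0,0],[0,0,0],[0,1,0],[0,3,0],[0,5,0],[0,7,0],[0,8,0],[0,8,0],[0,8,0],[0,8,0]],"dr":[[0.15,0,0],[0.3,0,0],[0.45,0,0],[0.6,0,0],[0.75,0,0],[0.9,0,0],[1.05,0,0],[1.2,0,0],[1.35,0,0],[1.5,0,0]]}';python3 -c "
from h import *
go((.6057,.2326,.15),5.2)"
```

```text
clock: 32.4
position: [0.609, 0.1974, 0.1779]
ee_rot: [0.536, 0.458, 0.539, -0.46]
contact_force: [-0.4, -0.5, -0.3]
width: -0.0001
delta [2.79, 0.24, -3.52] dr [0.067, -0.001, 0.005] dist 4.5
```

```bash
python3 -m creep '{"delta_pos":[[2.8,0.2,-3.5],[2.8,0.2,-3.5],[2.8,0.2,-3.5],[2.8,0.2,-3.5]],"dr":[[0.067,0,0],[0.067,0,0],[0.067,0,0],[0.067,0,0]]}';python3 -c "
from h import *
go((.6057,.2326,.025),5.2)"
```

```text
clock: 32.8
position: [0.6065, 0.2306, 0.1514]
ee_rot: [0.523, 0.475, 0.524, -0.476]
contact_force: [0.1, 0.3, -0.1]
width: -0.0
delta [12.64, -0.04, -0.21] dr [0.006, 0.0, 0.002] dist 12.6
```

```bash
python3 -m creep '{"delta_pos":[[4,0,0],[8,0,0],[10,0,0],[11.5,0,0],[12.6,0,0],[12.6,0,0]],"dr":[[0.006,0,0],[0.006,0,0],[0.006,0,0],[0.006,0,0],[0.006,0,0],[0.006,0,0]]}'; for i in 1 2 3 4; do python3 -m creep '{"delta_pos":[[0,0,-0.3],[0,0,-0.6],[0,0,-0.6]],"dr":[[0,0,0],[0,0,0],[0,0,0]]}' | grep -E "pos|force"; done
```

```text
clock: 33.4
position: [0.6061, 0.2295, 0.0248]
ee_rot: [0.521, 0.476, 0.522, -0.478]
contact_force: [-0.1, -0.6, -0.4]
width: -0.0005
position: [0.6069, 0.2368, 0.0271]
contact_force: [-1.0, 0.2, 0.6]
position: [0.6057, 0.2426, 0.0261]
contact_force: [-0.0, 0.5, 0.1]
position: [0.6051, 0.2484, 0.0258]
contact_force: [-0.3, -0.7, -0.4]
position: [0.6046, 0.2541, 0.0258]
contact_force: [-0.1, -0.9, 2.0]
```

```bash
for i in 1 2 3 4; do python3 -m creep '{"delta_pos":[[0,0,-0.2],[0,0,-0.4],[0,0,-0.4]],"dr":[[0,0,0],[0,0,0],[0,0,0]]}' | grep -E "pos|force"; done
```

```text
position: [0.6044, 0.2565, 0.0258]
contact_force: [1.5, -6.4, -0.4]
position: [0.6043, 0.2567, 0.0258]
contact_force: [1.9, -16.6, 2.2]
position: [0.6043, 0.257, 0.0259]
contact_force: [2.1, -26.1, 4.4]
position: [0.6043, 0.2572, 0.0259]
contact_force: [4.5, -34.6, 5.8]
```

```bash
python3 -m creep '{"delta_pos":[[0,0,1],[0,0,3],[-4,0,6],[-8,0,10],[-12,0,14],[-12,0,14],[-12,0,14]],"dr":[[0,0,0],[0,0,0],[0,0,0],[0,0,0],[0,0,0],[0,0,0],[0,0,0]]}'; python3 -c "
from h import *
lx=np.array([-.0906,.9959]);ly=np.array([-.9959,-.0906])
for n in ('top','side'):
  d=cam(n,n+'8');w=cloud(d);q=w[...,:2]-np.array([.5944,.3581]);X=q@lx*1000;Y=q@ly*1000;Z=w[...,2]*1000
  for nm,m in [('bar',(abs(Y)<35)&(Z>17)&(Z<32)&(X<-70)&(X>-130)),('wall',(abs(Y)<105)&(Z>29)&(Z<38)&(X<-30)&(X>-75)),('front face',(abs(Y)>119)&(abs(Y)<124)&(Z>45)&(Z<99)&(X<-30)),('frontwall face',(abs(Y)<105)&(Z>13)&(Z<28)&(X<-35)&(X>-66))]:
    print(n,nm,m.sum(),np.percentile(X[m],[2,10,50,90,98]).round(1) if m.any() else '')
"

```

```text
clock: 36.5
position: [0.6171, 0.1299, 0.1478]
ee_rot: [0.522, 0.479, 0.521, -0.477]
contact_force: [-0.3, 0.6, 0.0]
width: 0.0002
top bar 111 [-90.7 -90.1 -85.8 -80.9 -77. ]
top wall 127 [-50.9 -50.5 -48.7 -46.8 -46.2]
top front face 57 [-959.1 -788.6 -676.   -50.   -39.6]
top frontwall face 131 [-64.2 -60.1 -50.3 -39.8 -37.7]
side bar 92 [-94.7 -92.7 -89.9 -84.7 -81.3]
side wall 150 [-54.5 -53.3 -50.3 -34.6 -30.4]
side front face 300 [-796.6 -792.2 -741.2  -53.5  -49.7]
side frontwall face 210 [-61.5 -54.3 -51.2 -48.5 -45.7]
```

Tray is home: bar at −86 mm, front wall flush at −50 mm. The first push had stopped about 7 mm short. Next, the knob.

```bash
python3 -c "
from h import *
go((.406,.2755,.15),-11.2)"
```

```text
delta [-0.45, -19.53, -16.19] dr [0.284, -0.001, 0.003] dist 25.4
```

```bash
python3 -m creep '{"delta_pos":[[-0.4,-3,-2.5],[-0.4,-6,-5],[-0.4,-9,-7.5],[-0.4,-12,-10],[-0.4,-15,-12.5],[-0.4,-18,-15],[-0.4,-19.5,-16.2],[-0.4,-19.5,-16.2],[-0.4,-19.5,-16.2],[-0.4,-19.5,-16.2]],"dr":[[0.1,0,0],[0.2,0,0],[0.28,0,0],[0.28,0,0],[0.28,0,0],[0.28,0,0],[0.28,0,0],[0.28,0,0],[0.28,0,0],[0.28,0,0]]}' 0.2 40; python3 -c "
from h import *
go((.406,.2755,.06),-11.2)"
```

```text
clock: 37.6
position: [0.4075, 0.2746, 0.1493]
ee_rot: [-0.45, -0.545, -0.45, 0.546]
contact_force: [-0.4, 0.1, -0.4]
width: 0.0515
delta [8.93, -0.15, -0.06] dr [0.005, 0.001, 0.001] dist 8.9
```

```bash
python3 -m creep '{"delta_pos":[[3,-0.1,-0.1],[5,-0.1,-0.1],[7,-0.1,-0.1],[8.9,-0.1,-0.1],[8.9,-0.1,-0.1]],"dr":[[0,0,0],[0,0,0],[0,0,0],[0,0,0],[0,0,0]]}'; python3 -m creep '{"delta_pos":[[0,0,0],[0,0,0],[0,0,0],[0,0,0],[0,0,0]],"dr":[[0,0,0],[0,0,0],[0,0,0],[0,0,0],[0,0,0]]}' -1 50;  python3 -m creep '{"delta_pos":[[0,0,0],[0,0,0],[0,0,0],[0,0,0],[0,0,0],[0,0,0],[0,0,0],[0,0,0],[0,0,0],[0,0,0]],"dr":[[-0.1,0,0],[-0.2,0,0],[-0.3,0,0],[-0.4,0,0],[-0.5,0,0],[-0.6,0,0],[-0.7,0,0],[-0.8,0,0],[-0.9,0,0],[-1.0,0,0]]}'; python3 -c "
from h import *
s=manip.get_state();print(s['moment'],s['qpos']);go((.406,.2755,.06),97.7)"
```

```text
clock: 38.1
position: [0.4054, 0.2742, 0.0586]
ee_rot: [-0.449, -0.544, -0.45, 0.548]
contact_force: [-0.7, -1.0, 0.4]
width: 0.0511
clock: 38.6
position: [0.4042, 0.2763, 0.062]
ee_rot: [-0.448, -0.545, -0.451, 0.547]
contact_force: [-6.3, 3.2, 4.0]
width: 0.0134
clock: 39.6
position: [0.4027, 0.2758, 0.062]
ee_rot: [0.654, 0.261, 0.659, -0.263]
contact_force: [-9.4, 2.4, 8.0]
width: 0.0132
[ 0.24640351  1.13312177 -0.25272848] [ 0.45532723  0.33735841  1.95383528  0.00483781  0.85655877 -0.35883532]
delta [0.2, 0.21, 0.27] dr [-0.894, -0.007, 0.002] dist 0.4
```

```bash
python3 -m creep '{"delta_pos":[[0,0,0],[0,0,0.1],[0,0.1,0.2],[0,0.1,0.2],[0,0.1,0.2],[0,0.1,0.2],[0,0.1,0.2],[0,0.1,0.2]],"dr":[[-0.1,0,0],[-0.2,0,0],[-0.3,0,0],[-0.4,0,0],[-0.5,0,0],[-0.6,0,0],[-0.7,0,0],[-0.75,0,0]]}'; python3 -c "
from h import *
s=manip.get_state();print(s['moment']);go((.406,.2755,.06),97.7)"
```

```text
clock: 40.4
position: [0.4023, 0.2746, 0.062]
ee_rot: [0.703, 0.003, 0.711, -0.004]
contact_force: [-14.3, 1.5, 12.4]
width: 0.0134
[ 0.26383212  1.68264226 -0.03272988]
delta [0.2, 0.1, 0.37] dr [-0.145, -0.012, 0.0] dist 0.4
```

```bash
for i in 1 2 3 4; do python3 -m creep '{"delta_pos":[[0,0,0],[0,0,-0.1]],"dr":[[-0.025,0,0],[-0.05,0,0]]}' | grep -E "rot|force";python3 -c "
from h import *
s=manip.get_state();y=pose()[1].as_matrix()[:,1];print(s['moment'],np.degrees(np.arctan2(y[1],y[0])),s['position'])"; done
```

```text
ee_rot: [0.704, -0.014, 0.71, 0.013]
contact_force: [-9.8, 0.8, 9.3]
[0.02359496 1.23011834 0.01491899] 92.21236883694395 [0.40222128 0.27448656 0.06201178]
ee_rot: [0.704, -0.031, 0.709, 0.031]
contact_force: [-8.8, -0.2, 7.5]
[-0.0904338   1.02359815 -0.11267713] 95.05361190877777 [0.40213973 0.27445333 0.06202729]
ee_rot: [0.703, -0.049, 0.708, 0.049]
contact_force: [-6.5, 0.0, 6.0]
[-0.22126653  0.69463611 -0.51603507] 97.91152887943629 [0.40213062 0.27435988 0.06205781]
ee_rot: [0.702, -0.064, 0.706, 0.065]
contact_force: [-3.8, -1.7, 5.7]
[-0.48489131  0.46554439 -1.83833101] 100.48946692635404 [0.40210366 0.27439202 0.06211766]
```

```bash
for i in 1 2; do python3 -m creep '{"delta_pos":[[0,0,0],[0,0,0]],"dr":[[0.035,0,0],[0.035,0,0]]}' | grep force;python3 -c "
from h import *
s=manip.get_state();y=pose()[1].as_matrix()[:,1];print(s['moment'],np.degrees(np.arctan2(y[1],y[0])),s['position'])"; done
```

```text
contact_force: [-6.6, -0.8, 5.2]
[-0.25840876  0.73621217 -0.94072696] 98.50946740899602 [0.40211556 0.27438647 0.06206224]
contact_force: [-6.4, 0.1, 5.6]
[-0.07228891  0.79815947 -0.05332696] 96.70541973013222 [0.40210147 0.27439103 0.06204517]
```

Torque is back near zero. I'll release and look.

```bash
python3 -m creep '{"delta_pos":[[0,0,0],[0,0,0],[0,0,0],[0,0,0],[-4,0,0],[-8,0,0],[-12,0,-3],[-14,-4,-3],[-14,-8,-3],[-14,-12,-3]],"dr":[[0,0,0],[0,0,0],[0,0,0],[0,0,0],[0,0,0],[0,0,0],[0,0,0],[0,0,0],[0,0,0],[0,0,0]]}' 0.2; python3 -m creep '{"delta_pos":[[-3,-4,0],[-5,-8,0],[-5,-12,0],[-5,-16,0],[-5,-20,0],[-5,-20,0],[-5,-20,0]],"dr":[[0,0,0],[0,0,0],[0,0,0],[0,0,0],[0,0,0],[0,0,0],[0,0,0]]}'; python3 -c "
from h import *
w=cloud(cam('top','t9'));d=cam('side','s9')
blobs(w,.066,.085,(.2,.46,.1,.4),8)
a=cv2.imread('pics/top0.png')[280:345,220:300];b=cv2.imread('pics/t9.png')[280:345,220:300]
c=cv2.imread('pics/side0.png')[180:245,180:260];e=cv2.imread('pics/s9.png')[180:245,180:260]
cv2.imwrite('pics/k.png',cv2.resize(np.vstack([np.hstack([a,b]),np.hstack([c,e])]),None,fx=4.5,fy=4.5,interpolation=cv2.INTER_CUBIC))"
```

```text
clock: 42.6
position: [0.3894, 0.1513, 0.2023]
ee_rot: [0.707, -0.042, 0.705, 0.043]
contact_force: [0.1, 0.3, -0.2]
width: 0.0514
clock: 43.3
position: [0.4125, -0.0471, 0.2509]
ee_rot: [0.705, -0.04, 0.706, 0.041]
contact_force: [0.0, 0.3, 0.0]
width: 0.0509
px [242. 302.] n 119 rect c [406.2 275.1] size [50.1 14.7] ang 8.5 zmed 73.9
```

View pics/k.png

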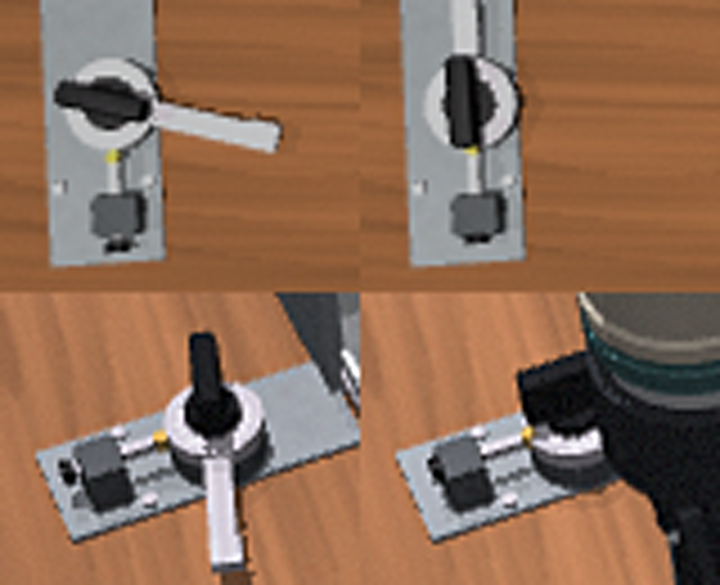

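The knob has turned about 110°, the tongue lies across the tray front, and the brass roller has moved into the rim. Final numeric check.

```bash
python3 -c "
from h import *
w0=cloud(dict(np.load('top0.npz')))
for f in ('top0','t9'):
  i=cv2.imread(f'pics/{f}.png').astype(int)[305:325,235:255]; m=(i[...,2]-i[...,0]>90)&(i[...,1]-i[...,0]>60); wt=(m*(i[...,1]-i[...,0])).astype(float)
  v,u=np.mgrid[:20,:20]; print(f,m.sum(),(u*wt).sum()/wt.sum(),(v*wt).sum()/wt.sum())
print('mm per px',np.linalg.norm(w0[325,245,:2]-w0[315,245,:2])*100)
d=cam('top','t10');w=cloud(d)
blobs(w,.04,.07,(.2,.75,-.48,.28),100)
lx=np.array([-.0906,.9959]);ly=np.array([-.9959,-.0906]);q=w[...,:2]-np.array([.5944,.3581]);X=q@lx*1000;Y=q@ly*1000;Z=w[...,2]*1000
m=(abs(Y)<35)&(Z>17)&(Z<32)&(X<-70)&(X>-130);print('bar',m.sum(),np.median(X[m]))
"
```

```text
top0 4 9.486935866983373 9.510688836104514
t9 2 9.488372093023257 8.0
mm per px 2.5246951278663574
px [337. 206.] n 567 rect c [662.8  39.8] size [70.  70.3] ang 60.8 zmed 46.3
px [476. 245.] n 480 rect c [ 565.2 -318.2] size [60.9 60.9] ang 81.6 zmed 51.7
px [476. 276.] n 487 rect c [ 484.7 -318.1] size [61. 61.] ang 38.4 zmed 51.5
bar 110 -85.73041481965102
```

View pics/t10.png

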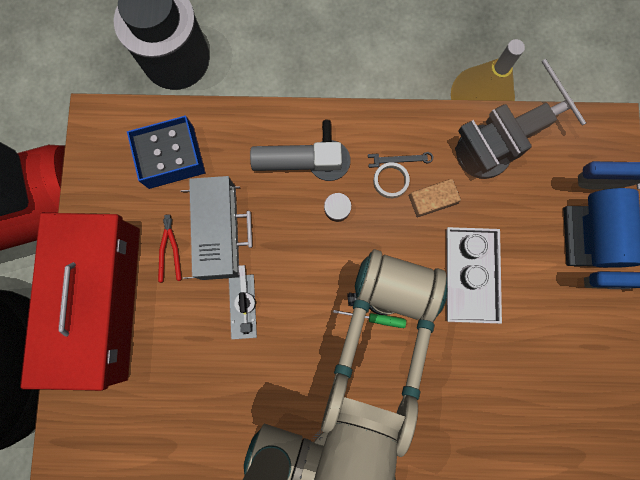

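```bash
python3 -m creep '{"delta_pos":[[-3,-4,0],[-6,-8,0],[-6,-12,0],[-6,-16,0],[-6,-16,0],[-6,-16,0]],"dr":[[0,0,0],[0,0,0],[0,0,0],[0,0,0],[0,0,0],[0,0,0]]}'; python3 -c "
from h import *
d=cam('side','s11');cv2.imwrite('pics/s11c.png',cv2.resize(d['pixels'][110:260,180:380],None,fx=4,fy=4,interpolation=cv2.INTER_CUBIC))"
```

```text
clock: 44.05
position: [0.4316, -0.2046, 0.3106]
ee_rot: [0.705, -0.041, 0.706, 0.042]
contact_force: [-0.2, 0.5, 0.3]
width: 0.051
```

View pics/s11c.png

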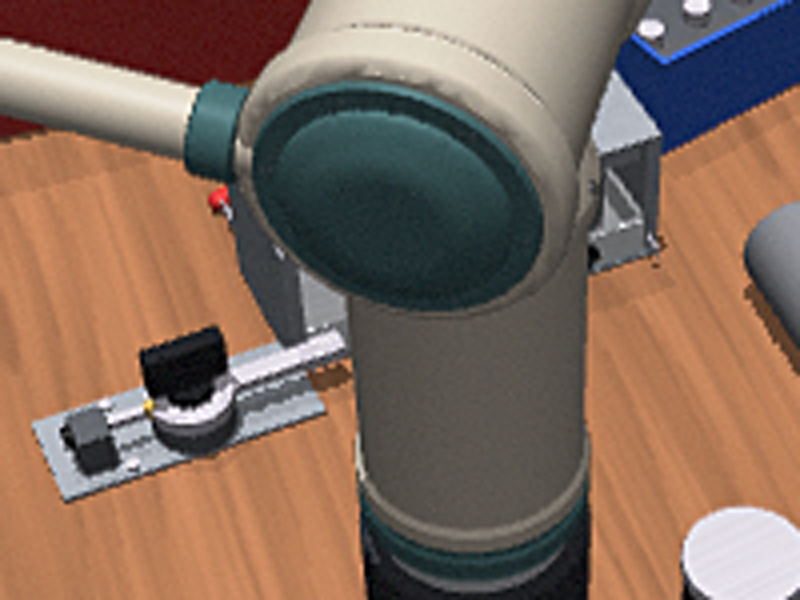

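The roller sits in the notch at (150,405) and the tongue crosses the tray front. The arm hides the tins, so I'll move it aside and look once more.

```bash
python3 -m creep '{"delta_pos":[[0,-4,-4],[0,-8,-8],[0,-12,-12],[0,-14,-14],[0,-14,-14],[0,-14,-14]],"dr":[[0,0,0],[0,0,0],[0,0,0],[0,0,0],[0,0,0],[0,0,0]]}'; python3 -c "
from h import *
d=cam('side','s12');cv2.imwrite('pics/s12c.png',cv2.resize(d['pixels'][110:260,180:380],None,fx=4,fy=4,interpolation=cv2.INTER_CUBIC))"
```

```text
clock: 44.7
position: [0.309, -0.3598, 0.3111]
ee_rot: [0.706, -0.041, 0.706, 0.042]
contact_force: [-0.0, -0.1, 0.6]
width: 0.0511
```

View pics/s12c.png

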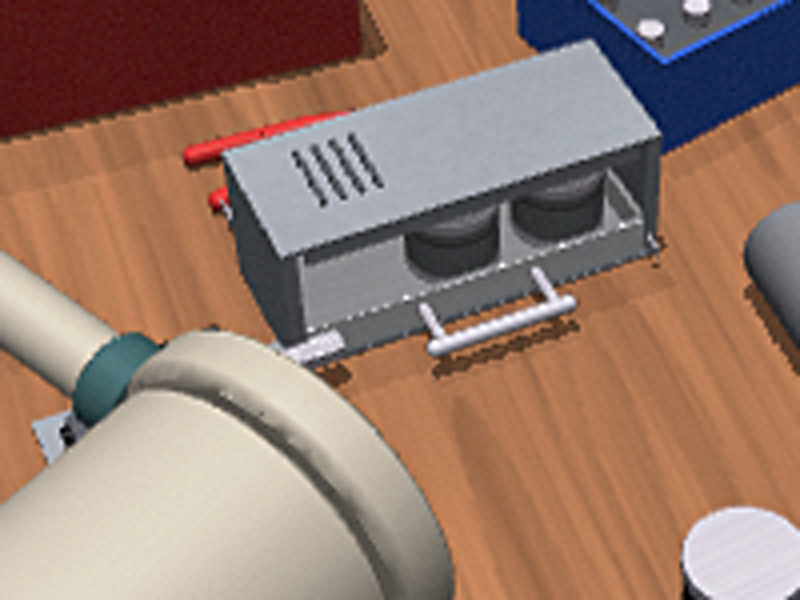

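Both full tins stand upright at (452,240) and (557,210) in the closed tray, with the tongue across its front. Handing in.

```bash
python3 -c "
from rig import manip
print(manip.sign_off())"
```

```text
the job is handed in; nothing more can be done
None
```

The bench is cleared: four tins were present, and each was lifted and weighed. The two full ones (about 2.7 N each) stand upright in the locker's tray. The two empty ones (about 0.8 N each) stand upright in the scrap tray.

- **Tray:** I pulled it out to its stop before filling it. The first push home stopped about 7 mm short. I pushed again with the gripper turned, and it closed fully, with the front wall flush with the locker.
- **Knob:** I turned it about 110° (1.91 rad) anticlockwise until it met its stop, eased it back, and released it. The brass roller dropped into the notch: it moved about 4 mm in the top view, where about 5 mm is expected, and the side view confirms it. The tongue lies across the front of the tray.
- **Other checks:** The paste tin measured in its original place and the pliers were unmoved. The rest looked unmoved in the last top picture, except the screwdriver, which the arm partly hid. The arm ended clear of everything at about 45 s. No check failed apart from the first push.

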